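# Press a flow cell flush into its holder and lock it with a headed pin

## Robot

A 6-joint arm with a two-finger parallel gripper is mounted at the origin on the work surface. World frame = base frame: x ahead of the robot, y to its left, z up, the work surface at z = 0. Lengths are in m, angles in degrees, forces in N, time in s.
With the tool pointing down it reaches from about 0.275 to 0.725 m from the base axis. Payload 15.9 kg.
Tool frame: the origin (TCP) lies between the finger pads; the fingertips stand 17 mm ahead of it and the grasp point (between the pads) lies 2 mm behind it; z points along the fingers, y is the direction in which the jaws open and shut (so a half turn about z gives the same grasp; the last joint's range is limited). The gripper opens to 85 mm and grips with 20 to 120 N. Pads are 22 mm wide; open, the fingers measure 114 mm over their backs; the gripper's body (76 mm by 85 mm) begins 54 mm behind the grasp point. The pads swing forward as they close: fully open they stand 13 mm farther back than shut.
Start: joints at [76.891, 12.198, -1.971, 75.831, 0, 90], TCP at [0.113, 0.487, 0.248] pointing down, gripper open.
Joint ranges: [-170.91, 170.91], [-42.67, 98.43], [-65.05, 77.54], [-120.47, 116.71], [-90, 82.35], [-180, 180]. Speed limits (degrees/s): [108.29, 108.29, 136.94, 147.25, 180, 180].

## Interface

Orientations are given as [roll, pitch, yaw] about the fixed x, y, z axes, in that order (R = Rz(yaw) Ry(pitch) Rx(roll)).
In Python, from workcell import robot gives the robot as it stands.
- The arm moves only by the shell command python3 -m handwheel 'ROWS' [FORCE]. ROWS is a JSON object of lists of equal length, an entry for each row: "jaw": the closure, from 0 (fully open) to 1 (shut); "travel": the shift along the tool's x, y, z in cm, a list of three; "spin": the turn about the tool's z in degrees. A call has 1 to 12 rows; each row shifts and turns the pose as measured when the row begins, along the tool's axes as they then stand; what a row does not reach is not made up. A row lasts 1/8 s, in which the tool goes at most 62.5 mm and 10.7 degrees, less where a joint would pass 70% of its speed; a pose out of reach is approached as far as the arm can. A call is refused whole if a number of a shift passes 6.25 or a number of a turn 10.7, either way. A call with a gripper value outside its range is refused whole. The fingers move at their own pace and stop on an object; FORCE is the grip in N (left out, the last holds). Time passes only in rows, so rows that do not move let the fingers close. It gives the time, the measured TCP pose, the force and the opening at its end, in the units of the state.
- robot.observe(): the state, without advancing time (a new reading comes with each control period).
- robot.read_camera(name): name is "scene" or "top" or "wrist"; returns (picture, depth): 480x640x3 uint8, blue, green, red; 480x640 float32, m along the optical axis (not along the pixel's ray), 0 where there is no reading.
- robot.camera_params(name): a dict with "intrinsics" (3x3 intrinsics, pixels), "k1" (the pictures are not rectified: a ray, as slopes to the right and down, at radius r is drawn at 1 + k1 r^2 times it, then the intrinsics apply), "eye" and "rotation" of the camera in the world. Camera axes: x right, y up, looking along -z (the intrinsics and any distortion apply to the point x, -y, -z); pixel columns grow to the right and rows downward; lengths in m; the calibration is good to about 2 mm. A picture is of the moment at which its call begins: read the wrist's pose just before it. camera_params takes no time and is no camera call; for the wrist camera it gives the pose at the moment of the call.
- robot.job_done(): hands the job in, once; it reports no verdict.
Trained networks look in the newest picture that a camera, given by its name, has taken for a name from the list of things; names that differ only in an ending like _2 or _b are one class to them, and where a whole thing is asked for, a point or a joint stands for the part that bears it (a point fixed in the world has none). Each returns a list of dicts, best first, with "confidence" (0 to 1); they miss things now and then, are a little off and sometimes report something else, mostly with a low value. They report only what shows in the picture. A call takes as long as a camera call.
- robot.cut_out(camera, query): "mask" (480x640 bool, what is visible of it).
- robot.place_of(camera, query): "location" ([x, y, z] in m, in world coordinates, good to about 4 mm: a listed point, or the origin of a listed thing).
The state is a dict: "clock": time; "joints": joint angles; "qvel": joint speeds; "joint_efforts": joint torques, N m; "ee_pos": TCP position; "ee_rot": TCP orientation; "contact_force": force on the tool from outside, world axes, zero at the start; "moment": the same for the moment, N m; "opening": finger opening in m.
Only numpy, scipy, OpenCV 4.12 (cv2) and the standard library are available. Lean on these libraries where they do the work, as an engineer would, in place of code of your own. Each camera call takes 0.05 s, during which the arm holds its last target. There are 200 camera calls.

## Task

Mount the white flow cell in the aluminium holder: set it into the recess with its lug between the two cheeks of the fork, and press it down until its top face is flush with the rim. Then take the headed pin from its rest and push it, from either side, through fork and lug until its collar is against the fork, and let go. Leave the bottle, the beaker and the screwdriver where they stand.

Things in the scene. Friction and masses are not known exactly. Their poses are not given: they have to be found in the camera images.
- cell_grip (a point): Centre of the grip rib on the loose white plastic flow cell (about 0.26 kg, stands upright on the table). Rib: 60 (x) x 16 (y) x 30 mm high, on the middle of the cell's top face. This point is 15 mm above the top face and 51 mm above the cell's underside. x points to the cell's lug, z up.
- cell_top (a point): Centre of the cell's flat top face, at the rib's foot; axes as cell_grip. The cell's body is a block 90 (x) x 50 (y) x 36 mm high, this face its top. A lug 10 mm thick (y) sticks out of its +x end to 87 mm from the centre, with an 18 mm cross hole along y, 73 mm from the centre and 12 mm below this face.
- recess (a point): Centre of the recess in the fixed aluminium holder (150 x 74 mm), at its rim, 68 mm above the table; x points to the fork, z up. Recess 94 (x) x 54 (y) mm inside, 4 mm more than the cell each way, with a 4 mm 45-degree lead-in at the rim and 10 to 12 mm walls; an 18 mm slot in the +x wall lets the lug into the fork. Its floor is a sliding steel plate (joint plate).
- plate (a joint): How far the recess's floor plate has been pressed down, m: 0 as found, 0.010 at its stop. It moves straight down against about 8 N of friction, without a spring, and stays where it is left. The cell set on it at 0 stands 10 mm proud of the rim; at 0.010 it is flush.
- fork (a point): Middle of the holder's fork on the axis of its two 17 mm cross holes, 73 mm from recess in +x, 56 mm above the table; axes as recess, y along the holes. Cheeks 10 mm thick, inner faces at y = +-9 mm, outer faces at y = +-19 mm, 28 mm along x, tops 16 mm above the axis. The lug's hole lines up only when the cell is flush. The base is 24 mm high and reaches y = +-37 mm.
- pin_handle (a point): Centre of the handle of the loose headed pin (0.09 kg), lying level in a small aluminium rest, axis 45 mm above the table. Handle: grey bar 46 (x) x 14 (y) x 22 mm high. x runs along the pin from handle to nose, z up. The rest has a 10 mm wide post under the handle and two low troughs under the shaft, on a base 125 x 46 x 10 mm; the pin lifts straight out.
- pin_collar (a point): Point on the pin's axis at the front face of its steel collar (28 mm across, 5 mm thick), 40 mm ahead of pin_handle, a 10 mm thick neck between; same axes. In front of it the steel shaft is 12 mm thick and 62 mm long, its last 16 mm tapering to 4 mm. This face touches a cheek's outer face when the pin is home.
- pin_nose (a point): Tip of the pin's shaft, 62 mm ahead of pin_collar; same axes.
- bottle: Bystander: amber bottle, 44 mm across, 85 mm high; origin at the centre of its underside.
- beaker: Bystander: open glass beaker, 72 mm across, 85 mm high; origin at the centre of its underside.
- driver: Bystander: 130 mm screwdriver with a yellow handle lying on the table beyond the holder; origin near its middle, x along it towards the tip.

How it is judged:
By the outcome, as a careful person would: the job done as asked, in the order asked, and still so for the second after the job is handed in, with the robot touching nothing.
It also fails if it takes over 62 s, if anything falls off the work surface, if the arm or the gripper's body presses on something with over 40 N, if the wrist force passes 120 N, or if a joint passes its speed limit or range.

## Working session

There is one attempt and no reset: what is moved stays moved. The work goes in short steps, Python scripts to look and compute and a shell command to move; the robot and the scene stay as the last step left them, time stands still between calls to the robot, and variables do not carry over. Pictures are saved under pics/ and viewed, about 8 in all and at most 12, crops included, and the job is handed in when it is done.

```bash
ls; mkdir -p pics; python3 - <<'E'
from workcell import robot
import cv2,numpy as np
print(robot.observe())
for c in ["scene","top"]:
    p,d=robot.read_camera(c); cv2.imwrite(f"pics/{c}0.png",p)
    pr=robot.camera_params(c); print(c,pr["eye"],pr["intrinsics"][0][0],pr["k1"])
    for q in ["cell_grip","cell_top","recess","fork","pin_handle","pin_collar","pin_nose","bottle","beaker","driver"]:
        r=robot.place_of(c,q); print(q,[(np.round(x["location"],4).tolist(),round(x["confidence"],2)) for x in r[:2]])
E
```

```text
pics
{'clock': 0.0, 'joints': array([ 7.68901406e+01,  1.22229155e+01, -2.00727424e+00,  7.58323140e+01,
       -1.04679325e-03,  9.00001242e+01]), 'qvel': array([ 0.08058004, -0.00544535,  0.01958248,  0.14515277,  0.02553394,
       -0.14937679]), 'joint_efforts': array([ 5.90541138e-03, -6.86156631e+01,  4.87112761e+01,  1.75817840e-02,
        3.78966879e-04, -1.34546949e-05]), 'ee_pos': array([0.11334197, 0.48665468, 0.24783931]), 'ee_rot': array([-1.79937496e+02,  1.04692811e-03,  1.66890018e+02]), 'contact_force': array([ 0.56555124, -0.36733747,  0.66461747]), 'moment': array([ 0.02597016, -0.01743726, -0.00971029]), 'opening': 0.08539894050149409}
scene [ 1.13966899 -0.47494181  0.54708536] 455.9001896586231 -0.0359968118863277
cell_grip [([0.5177, 0.3068, 0.0548], 0.93)]
cell_top [([0.5226, 0.305, 0.0351], 0.64)]
recess [([0.512, 0.038, 0.0711], 0.76)]
fork [([0.5861, 0.0501, 0.0585], 0.58)]
pin_handle [([0.5529, -0.2908, 0.0451], 0.65), ([0.6954, 0.1827, -0.0002], 0.48)]
pin_collar [([0.5412, -0.3367, 0.0426], 0.77), ([0.5185, 0.3115, 0.0508], 0.33)]
pin_nose [([0.5268, -0.3956, 0.0419], 0.63)]
bottle [([0.6945, -0.1475, 0.005], 0.93)]
beaker [([0.6937, 0.1804, -0.0029], 0.87)]
driver [([0.7088, -0.0034, -0.0016], 0.64)]
top [0.4225644  0.01509296 1.42686003] 565.0566625895357 -0.028329776452486456
cell_grip [([0.5231, 0.3085, 0.0492], 0.96)]
cell_top [([0.6989, 0.1824, 0.0027], 0.73), ([0.5198, 0.3068, 0.0334], 0.69)]
recess [([0.513, 0.0425, 0.0698], 0.83)]
fork [([0.585, 0.0487, 0.0588], 0.77), ([0.5235, 0.3068, 0.0524], 0.69)]
pin_handle [([0.5502, -0.2935, 0.0462], 0.52)]
pin_collar [([0.5409, -0.3346, 0.0437], 0.85)]
pin_nose [([0.5331, -0.3976, 0.0456], 0.87)]
bottle [([0.6966, -0.1481, 0.0024], 0.56)]
beaker [([0.6967, 0.1782, 0.0038], 0.75)]
driver [([0.7047, -0.0084, 0.0032], 0.55)]
```

View pics/top0.png

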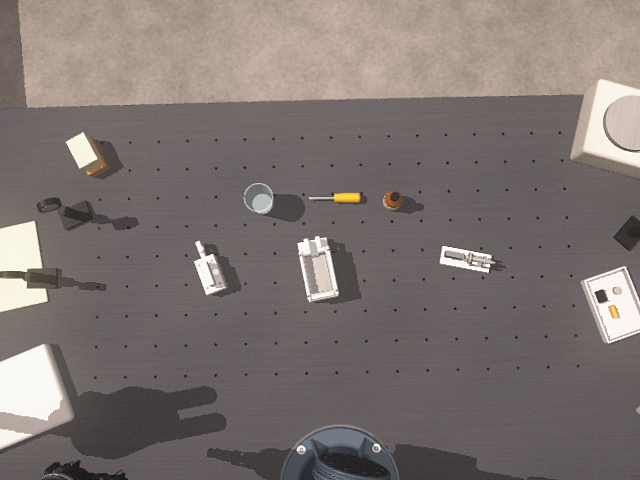

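View pics/scene0.png

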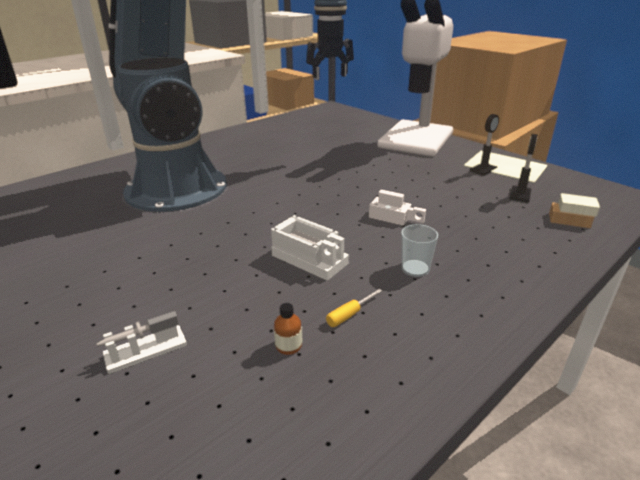

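The top view shows the cell at about (210,268), its lug up and to the left. The holder is at (318,268) with the fork up, and the pin is at (465,258) with its handle left and nose right. The bystanders are well clear. I'll write a helper file and work out the first move.

```bash
cat > h.py <<'E'
from workcell import robot
import numpy as np, cv2
from scipy.spatial.transform import Rotation as R
def pose():
    s=robot.observe(); return s["ee_pos"],R.from_euler("xyz",s["ee_rot"],degrees=True).as_matrix(),s
def plan(xyz,yaw,n):
    """even rows to a tool-down pose: per-row travel (cm, tool axes at that row) and spin"""
    p,M,s=pose(); y0=s["ee_rot"][2]; dy=(yaw-y0+180)%360-180
    d=(np.array(xyz)-p)*100/n; rows=[]
    for i in range(n):
        Mi=R.from_euler("xyz",[180,0,y0+dy*i/n],degrees=True).as_matrix()
        rows.append(np.round(Mi.T@d,2).tolist())
    print("spin/row",round(-dy/n,2),"travel",rows)
def cloud(cam,mask=None):
    pr=robot.camera_params(cam); p,d=robot.read_camera(cam)
    K=np.array(pr["intrinsics"]); v,u=np.nonzero(d>0 if mask is None else (d>0)&mask)
    q=np.stack([u,v],1).astype(float)
    x=cv2.undistortPoints(q[:,None],K,np.array([pr["k1"],0,0,0]))[:,0]
    z=d[v,u]; c=np.stack([x[:,0]*z,-x[:,1]*z,-z],1)
    return p,q,c@np.array(pr["rotation"]).T+np.array(pr["eye"])
E
python3 - <<'E'
from h import *
p,M,s=pose(); pr=robot.camera_params("wrist")
print("cam in tool",M.T@(np.array(pr["eye"])-p),"\n",M.T@np.array(pr["rotation"]),pr["intrinsics"],pr["k1"])
plan([0.46,0.29,0.27],200,8)
E
```

```text
cam in tool [ 0.0718653   0.00036495 -0.12552559] 
 [ 16.13388832  -3.70123756 -76.92875048] [[336.61999724   0.         317.38264136]
 [  0.         336.61999724 237.28230899]
 [  0.           0.           1.        ]] -0.02372867617343804
spin/row -4.14 travel [[-4.78, -1.42, -0.27], [-4.66, -1.76, -0.27], [-4.52, -2.09, -0.27], [-4.36, -2.41, -0.27], [-4.18, -2.72, -0.27], [-3.97, -3.01, -0.27], [-3.74, -3.29, -0.27], [-3.49, -3.55, -0.27]]
```

```bash
sed -i 's/c@np.array(pr\["rotation"\]).T/c@R.from_euler("xyz",pr["rotation"],degrees=True).as_matrix().T/' h.py
python3 -m handwheel '{"jaw":[0,0,0,0,0,0,0,0],"travel":[[-4.78,-1.42,-0.27],[-4.66,-1.76,-0.27],[-4.52,-2.09,-0.27],[-4.36,-2.41,-0.27],[-4.18,-2.72,-0.27],[-3.97,-3.01,-0.27],[-3.74,-3.29,-0.27],[-3.49,-3.55,-0.27]],"spin":[-4.1,-4.1,-4.1,-4.1,-4.1,-4.1,-4.1,-4.1]}'
python3 - <<'E'
from h import *
p,M,s=pose(); pr=robot.camera_params("wrist"); W=R.from_euler("xyz",pr["rotation"],degrees=True).as_matrix()
print(p,s["ee_rot"],s["joints"],"look",M.T@-W[:,2])
im,q,X=cloud("wrist"); cv2.imwrite("pics/w1.png",im)
for n in ["cell_grip","cell_top"]: print(n,[(np.round(x["location"],4).tolist(),round(x["confidence"],2)) for x in robot.place_of("wrist",n)[:2]])
b=X[(abs(X[:,0]-.52)<.12)&(abs(X[:,1]-.307)<.09)]
print(np.median(b[b[:,2]<.01],0))
for lo,hi in [(.055,.08),(.03,.045)]:
    t=b[(b[:,2]>lo)&(b[:,2]<hi)]; print(len(t),np.median(t[:,2]),cv2.minAreaRect(t[:,:2].astype(np.float32)*1000))
E
```

```text
clock: 2.1
ee_pos: [0.4694, 0.2876, 0.2707]
ee_rot: [179.9, 0.1, -158.9]
contact_force: [0.9, 0.9, 0.8]
opening: 0.0854
[0.46935892 0.28759528 0.27071031] [ 1.79938959e+02  7.57185609e-02 -1.58916227e+02] [3.14723321e+01 1.81331462e+01 9.08178739e+00 8.08631568e+01
 4.63864192e-02 1.03885530e+01] look [-2.84278720e-01 -7.72946658e-04  9.58741369e-01]
cell_grip [([0.5159, 0.3065, 0.0556], 0.6)]
cell_top [([0.5183, 0.308, 0.0401], 0.86)]
[4.95447278e-01 2.96944620e-01 9.08229626e-06]
828 0.06579201054825232 ((518.2396240234375, 308.0755920410156), (59.224037170410156, 15.97251033782959), 20.208528518676758)
2767 0.03611367173060742 ((538.2430419921875, 315.5538635253906), (131.7710723876953, 49.675880432128906), 20.268465042114258)
```

View pics/w1.png

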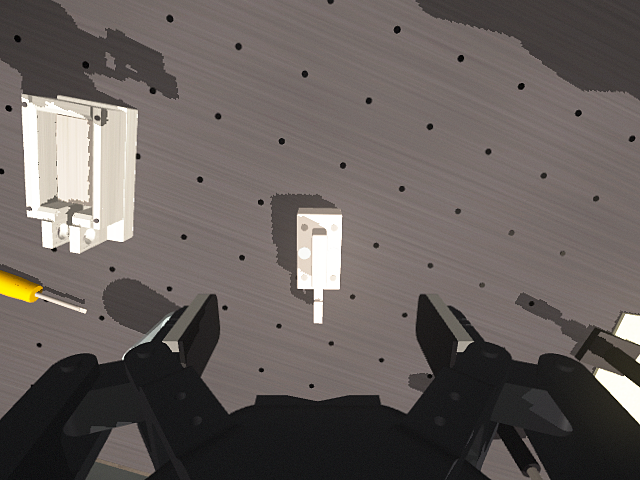

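The wrist view shows the cell at about (319,250) and the holder at (80,170). The depth fit puts the cell at (0.518, 0.308) with yaw 20.2°. Next I'll look at the holder from above.

```bash
python3 - <<'E'
from h import *
plan([0.505,0.04,0.25],-172,5)
E
```

```text
spin/row 2.56 travel [[1.09, -4.88, 0.4], [0.87, -4.92, 0.4], [0.65, -4.96, 0.4], [0.43, -4.98, 0.4], [0.21, -4.99, 0.4]]
```

```bash

python3 -m handwheel '{"jaw":[0,0,0,0,0,0],"travel":[[1.09,-4.88,0.4],[0.87,-4.92,0.4],[0.65,-4.96,0.4],[0.43,-4.98,0.4],[0.21,-4.99,0.4],[0,0,0]],"spin":[2.56,2.56,2.56,2.56,2.56,0]}'
python3 - <<'E'
from h import *
im,q,X=cloud("wrist"); cv2.imwrite("pics/w2.png",im)
print([(n,np.round(x["location"],4).tolist(),round(x["confidence"],2)) for n in ["recess","fork"] for x in robot.place_of("wrist",n)[:2]])
b=X[(abs(X[:,0]-.52)<.12)&(abs(X[:,1]-.043)<.07)]; np.save("hold.npy",b)
h,e=np.histogram(b[:,2],np.arange(-.004,.09,.004)); print(list(zip(np.round(e,3),h)))
for lo,hi in [(.063,.073),(.02,.028),(.012,.08)]:
    t=b[(b[:,2]>lo)&(b[:,2]<hi)]; print(len(t),np.median(t[:,2]),cv2.minAreaRect(t[:,:2].astype(np.float32)*1000))
E
```

```text
clock: 3.0
ee_pos: [0.5019, 0.0376, 0.2488]
ee_rot: [179.9, 0.0, -172.3]
contact_force: [-0.3, 0.3, -0.0]
opening: 0.0856
[('fork', [0.585, 0.0536, 0.0565], 0.94), ('fork', [0.5193, 0.3055, 0.054], 0.31)]
[(np.float64(-0.004), np.int64(7220)), (np.float64(0.0), np.int64(7101)), (np.float64(0.004), np.int64(11)), (np.float64(0.008), np.int64(17)), (np.float64(0.012), np.int64(16)), (np.float64(0.016), np.int64(15)), (np.float64(0.02), np.int64(552)), (np.float64(0.024), np.int64(556)), (np.float64(0.028), np.int64(79)), (np.float64(0.032), np.int64(91)), (np.float64(0.036), np.int64(138)), (np.float64(0.04), np.int64(4261)), (np.float64(0.044), np.int64(147)), (np.float64(0.048), np.int64(143)), (np.float64(0.052), np.int64(159)), (np.float64(0.056), np.int64(136)), (np.float64(0.06), np.int64(244)), (np.float64(0.064), np.int64(2541)), (np.float64(0.068), np.int64(1555)), (np.float64(0.072), np.int64(280)), (np.float64(0.076), np.int64(0)), (np.float64(0.08), np.int64(0)), (np.float64(0.084), np.int64(0))]
4452 0.06772039804475191 ((528.3858032226562, 41.99138641357422), (147.1878204345703, 74.33675384521484), 10.292236328125)
1108 0.02400567566438544 ((526.2972412109375, 41.18437957763672), (150.75738525390625, 73.2113265991211), 10.237765312194824)
10913 0.04312497119149744 ((526.4381103515625, 41.596595764160156), (151.18096923828125, 74.32733154296875), 10.23717975616455)
```

View pics/w2.png

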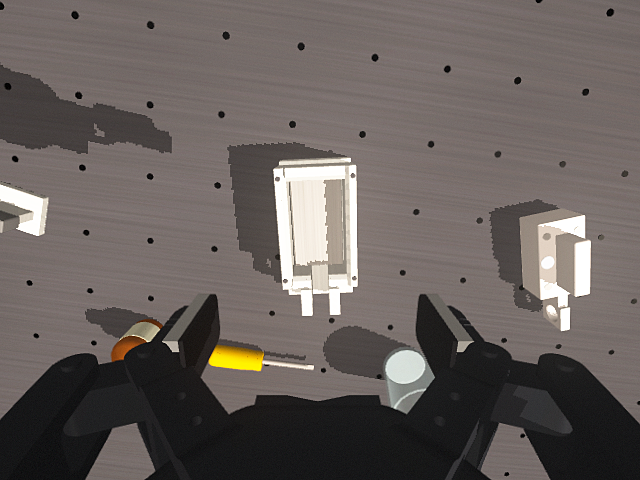

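```bash
python3 - <<'E'
import numpy as np
b=np.load("hold.npy"); a=np.radians(10.24); ex=np.array([np.cos(a),np.sin(a)]); ey=np.array([-ex[1],ex[0]])
c=np.array([.5118,.0392]); x=(b[:,:2]-c)@ex*1e3; y=(b[:,:2]-c)@ey*1e3; z=b[:,2]*1e3
rr=lambda t:np.round(np.percentile(t,[1,5,50,95,99]),1) if len(t) else None
m=(z>66)&(z<70)
print("rim +y",rr(y[m&(abs(x)<35)&(y>0)])," -y",rr(y[m&(abs(x)<35)&(y<0)]))
print("rim -x",rr(x[m&(abs(y)<20)&(x<0)])," +x",rr(x[m&(abs(y)>11)&(abs(y)<22)&(x>0)&(x<62)]))
f=(z>40)&(z<44.2); print("floor x",rr(x[f&(abs(y)<20)]),"y",rr(y[f&(abs(x)<40)]))
g=(z>70.2)&(x>55); print("cheek +",rr(y[g&(y>0)]),"-",rr(y[g&(y<0)]),"x",rr(x[g]))
# whole base
for k in (-30,0,30):
  s=(abs(y-k)<5)&(z>12); print("base x",x[s].min(),x[s].max())
s=(z>12)&(abs(x)<30); print("base y",y[s].min(),y[s].max())
E
```

```text
rim +y [28.3 29.2 32.8 36.5 36.7]  -y [-37.1 -36.8 -33.  -29.2 -28.4]
rim -x [-56.7 -56.3 -51.8 -47.  -46.2]  +x [50.1 51.3 56.1 61.3 61.8]
floor x [-41.4 -38.2   0.7  43.3  49.4] y [-25.1 -23.   -0.2  22.5  24.5]
cheek + [ 9.   9.4 13.8 18.3 18.5] - [-19.1 -18.7 -14.2  -9.7  -9.2] x [61.1 62.  74.6 88.2 89.4]
base x -60.724301211934275 89.99682430546589
base x -60.759663027990726 89.03505429731784
base x -60.661644129181596 89.08843106236122
base y -66.51443618170521 75.40107295013715
```

```bash
python3 - <<'E'
from h import *
plan([0.5182,0.3081,0.15],-159.8,6)
E
```

```text
spin/row -2.03 travel [[-0.89, 4.38, 1.65], [-1.04, 4.34, 1.65], [-1.2, 4.3, 1.65], [-1.35, 4.26, 1.65], [-1.5, 4.21, 1.65], [-1.65, 4.15, 1.65]]
```

```bash

python3 -m handwheel '{"jaw":[0,0,0,0,0,0,0.3,0.5],"travel":[[-0.89,4.38,1.65],[-1.04,4.34,1.65],[-1.2,4.3,1.65],[-1.35,4.26,1.65],[-1.5,4.21,1.65],[-1.65,4.15,1.65],[0,0,0],[0,0,0]],"spin":[-2.03,-2.03,-2.03,-2.03,-2.03,-2.03,0,0]}'
python3 - <<'E'
from h import *
plan([0.5182,0.3081,0.056],-159.8,1)
im,q,X=cloud("wrist")
b=X[(abs(X[:,0]-.52)<.12)&(abs(X[:,1]-.307)<.09)]
for lo,hi in [(.055,.08),(.03,.045)]:
    t=b[(b[:,2]>lo)&(b[:,2]<hi)]; print(len(t),np.median(t[:,2]),cv2.minAreaRect(t[:,:2].astype(np.float32)*1000))
E
```

```text
clock: 4.15
ee_pos: [0.5113, 0.3293, 0.1491]
ee_rot: [179.8, 0.2, -158.5]
contact_force: [0.2, -0.3, -0.2]
opening: 0.0513
spin/row 1.29 travel [[0.14, -2.22, 9.31]]
2225 0.06579161694372518 ((518.85107421875, 308.3184814453125), (60.19852828979492, 16.159133911132812), 20.184301376342773)
6152 0.036152421405833454 ((538.8292236328125, 315.5975036621094), (132.5353240966797, 50.123592376708984), 20.333520889282227)
```

```bash

python3 -m handwheel '{"jaw":[0.5,0.5,0.5],"travel":[[0.1,-2.2,3],[0,0,2],[0,0,0]],"spin":[1.3,0,0]}'
python3 -c "
from h import *
plan([0.5187,0.3083,0.056],-159.8,1)"
```

```text
clock: 4.58
ee_pos: [0.5193, 0.3069, 0.1002]
ee_rot: [179.8, 0.4, -160.0]
contact_force: [-0.9, 0.5, 0.1]
opening: 0.0426
spin/row -0.18 travel [[0.01, 0.15, 4.42]]
```

```bash

python3 -m handwheel '{"jaw":[0.5,0.5,0.5,0.5,1,1,1,1],"travel":[[0,0.15,2],[0,0,1.5],[0,0,0.6],[0,0,0.2],[0,0,0],[0,0,0],[0,0,0],[0,0,0]],"spin":[0,0,0,0,0,0,0,0]}' 70
python3 -c "
from h import *
plan([0.5187,0.3083,0.056],-159.8,1)"
```

```text
clock: 5.58
ee_pos: [0.5213, 0.3091, 0.0615]
ee_rot: [179.7, 0.8, -160.1]
contact_force: [0.9, -0.2, -3.0]
opening: 0.0145
spin/row -0.25 travel [[0.27, 0.02, 0.55]]
```

```bash

python3 -m handwheel '{"jaw":[0.5,0.5,0.5,0.5,1,1,1,1],"travel":[[0.25,0,0],[0,0,0.4],[0,0,0.2],[0,0,0],[0,0,0],[0,0,0],[0,0,0],[0,0,0]],"spin":[0,0,0,0,0,0,0,0]}' 70
python3 -c "
from h import *
plan([0.5187,0.3083,0.056],-159.8,1); print(pose()[2])"
```

```text
clock: 6.58
ee_pos: [0.519, 0.3084, 0.0553]
ee_rot: [179.7, 0.8, -160.0]
contact_force: [0.1, 0.6, -0.0]
opening: 0.0149
spin/row -0.25 travel [[0.03, 0.01, -0.07]]
{'clock': 6.575, 'joints': array([30.6504157 , 29.37908711, -5.99308629, 53.79271771,  0.12988359,
       10.69783845]), 'qvel': array([ 0.06931458,  0.00802194,  0.03396642,  0.0536944 , -0.09258605,
       -0.06986183]), 'joint_efforts': array([-1.18296091e-01, -9.05050707e+01,  4.42648530e+01, -1.74293141e-01,
       -2.64748768e-02, -6.71354155e-04]), 'ee_pos': array([0.51902117, 0.30835183, 0.05528557]), 'ee_rot': array([ 179.71734363,    0.79648347, -160.04844085]), 'contact_force': array([ 0.11383629,  0.55273145, -0.01329953]), 'moment': array([ 0.02258627, -0.03157886,  0.01685857]), 'opening': 0.014931127637797996}
```

```bash

python3 -m handwheel '{"jaw":[1,1,1,1,1],"travel":[[0,0,-2],[0,0,-4],[0,0,-4],[0,0,-1],[0,0,0]],"spin":[0,0,0,0,0]}'
python3 -c "
from h import *
plan([0.5141,0.0394,0.16],-169.8,7)"
```

```text
clock: 7.2
ee_pos: [0.5167, 0.3066, 0.1661]
ee_rot: [179.8, 0.6, -160.1]
contact_force: [0.2, 0.1, -2.5]
opening: 0.0149
spin/row 1.39 travel [[1.34, -3.58, 0.09], [1.25, -3.61, 0.09], [1.16, -3.64, 0.09], [1.07, -3.66, 0.09], [0.98, -3.69, 0.09], [0.89, -3.71, 0.09], [0.8, -3.73, 0.09]]
```

```bash

python3 -m handwheel '{"jaw":[1,1,1,1,1,1,1,1],"travel":[[1.34,-3.58,0],[1.25,-3.6,0],[1.16,-3.64,0],[1.07,-3.66,0],[0.98,-3.7,0],[0.9,-3.7,0],[0.4,-1.8,0],[0,0,0]],"spin":[1.4,1.4,1.4,1.4,1.4,1.4,1.4,0]}'
python3 - <<'E'
from h import *
plan([0.5141,0.0394,0.13],-169.8,1)
im,q,X=cloud("wrist"); cv2.imwrite("pics/w3.png",im)
p,M,s=pose(); Y=(X-p)@M*1e3   # tool frame mm
b=Y[(abs(Y[:,0])<110)&(abs(Y[:,1])<40)]
# cell body top ~20 mm ahead of TCP
t=b[(b[:,2]>14)&(b[:,2]<24)]
print(len(t),np.median(t[:,2]),cv2.minAreaRect(t[:,:2].astype(np.float32)))
E
```

```text
clock: 8.2
ee_pos: [0.5075, 0.0506, 0.1508]
ee_rot: [179.8, -0.5, -170.1]
contact_force: [-0.6, 0.5, -1.7]
opening: 0.0148
spin/row -0.31 travel [[-0.45, -1.21, 2.08]]
7954 18.840704597224885 ((-7.095920562744141, -0.6833076477050781), (105.46741485595703, 50.346378326416016), 0.15537256002426147)
```

View pics/w3.png

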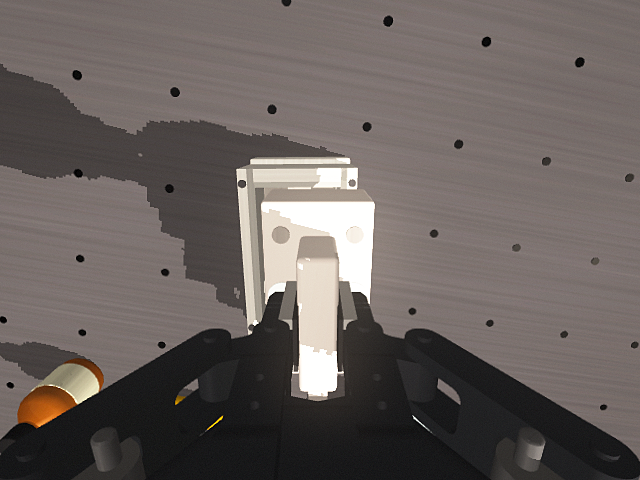

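```bash

python3 -m handwheel '{"jaw":[1,1,1,1],"travel":[[-0.5,-1.2,0],[0,0,0.5],[0,0,0.5],[0,0,0]],"spin":[-0.3,0,0,0]}'
python3 -c "
from h import *
plan([0.5145,0.0399,0.13],-169.8,1)"
```

```text
clock: 8.75
ee_pos: [0.5146, 0.0414, 0.1385]
ee_rot: [179.7, -0.6, -169.5]
contact_force: [-0.2, -0.0, -1.6]
opening: 0.015
spin/row 0.25 travel [[0.04, -0.15, 0.85]]
```

```bash

python3 -m handwheel '{"jaw":[1,1,1,1,1,1],"travel":[[0,-0.15,0.4],[0,0,0.4],[0,0,0.4],[0,0,0.4],[0,0,0.3],[0,0,0]],"spin":[0.2,0,0,0,0,0]}'
python3 -c "
from h import *
plan([0.5145,0.0399,0.0875],-169.8,1); print(pose()[2]['moment'])"
```

```text
clock: 9.5
ee_pos: [0.5145, 0.0403, 0.1182]
ee_rot: [179.7, -0.6, -169.7]
contact_force: [-0.3, 0.1, -2.4]
opening: 0.0149
spin/row 0.07 travel [[0.01, -0.04, 3.07]]
[-0.02263296  0.07574674 -0.04355513]
```

Now entering the recess with no contact so far. I'll continue down.

```bash

python3 -m handwheel '{"jaw":[1,1,1,1,1],"travel":[[0,0,0.4],[0,0,0.4],[0,0,0.4],[0,0,0.3],[0,0,0]],"spin":[0,0,0,0,0]}'
python3 -c "
from h import *
plan([0.5145,0.0399,0.0875],-169.8,1); print(pose()[2]['moment'])"
```

```text
clock: 10.12
ee_pos: [0.5144, 0.0404, 0.1021]
ee_rot: [179.7, -0.6, -169.7]
contact_force: [0.3, -0.1, -1.8]
opening: 0.0147
spin/row 0.07 travel [[-0.0, -0.05, 1.46]]
[ 0.01095969 -0.01682535 -0.01186738]
```

```bash

python3 -m handwheel '{"jaw":[1,1,1,1,1,1],"travel":[[0,0,0.4],[0,0,0.4],[0,0,0.3],[0,0,0.3],[0,0,0.2],[0,0,0]],"spin":[0,0,0,0,0,0]}'
python3 -c "
from h import *
plan([0.5145,0.0399,0.0875],-169.8,1); print(pose()[2]['moment'])"
```

```text
clock: 10.88
ee_pos: [0.5144, 0.0404, 0.0877]
ee_rot: [179.7, -0.4, -169.7]
contact_force: [-4.4, -0.0, 8.4]
opening: 0.0149
spin/row 0.07 travel [[0.0, -0.05, 0.02]]
[-0.02564298  0.69360524 -0.01688666]
```

```bash

python3 -m handwheel '{"jaw":[1,1,1,1],"travel":[[0,0,0.2],[0,0,0.2],[0,0,0.2],[0,0,0.2]],"spin":[0,0,0,0]}'
python3 -c "
from h import *
plan([0.5145,0.0399,0.0875],-169.8,1); print(pose()[2]['moment'])"
```

```text
clock: 11.38
ee_pos: [0.5143, 0.0404, 0.0869]
ee_rot: [179.8, -0.1, -169.7]
contact_force: [-19.3, -2.1, 41.2]
opening: 0.0148
spin/row 0.07 travel [[-0.01, -0.05, -0.06]]
[-0.32778683  3.41408173 -0.03195463]
```

```bash

python3 -m handwheel '{"jaw":[1,0.5,0.5,0.5,0.5,0.5,0.5,0.5],"travel":[[0,0,0],[0,0,0],[0,0,0],[0,0,-1],[0,0,-3],[0,0,-5],[0,0,-4],[0,0,0]],"spin":[0,0,0,0,0,0,0,0]}'
python3 - <<'E'
from h import *
im,q,X=cloud("wrist"); cv2.imwrite("pics/w4.png",im)
np.save("c4.npy",X)
a=np.radians(10.24); ex=np.array([np.cos(a),np.sin(a)]); ey=np.array([-ex[1],ex[0]]); c=np.array([.5141,.0394])
x=(X[:,:2]-c)@ex*1e3; y=(X[:,:2]-c)@ey*1e3; z=X[:,2]*1e3
for n,m in [("cell+y",(abs(x)<35)&(y>12)&(y<22)),("cell-y",(abs(x)<35)&(y<-12)&(y>-22)),("cell -x",(x<-34)&(x>-43)&(abs(y)<20)),("cell +x",(x>34)&(x<43)&(abs(y)<20)),("rim+y",(abs(x)<40)&(y>32.5)&(y<36)),("rim-y",(abs(x)<40)&(y<-32.5)&(y>-36)),("rim-x",(x<-53)&(x>-57)&(abs(y)<20)),("lug",(x>55)&(x<85)&(abs(y)<4)),("rib",(abs(x)<28)&(abs(y)<6))]:
    t=z[m&(z>10)]; print(n,len(t),np.round(np.percentile(t,[10,50,90]),1) if len(t) else None)
t=(z>90)&(abs(x)<60)&(abs(y)<30)&(z<110); print(cv2.minAreaRect(np.stack([x[t],y[t]],1).astype(np.float32)))
print(pose()[2]["ee_pos"],pose()[2]["ee_rot"])
E
```

```text
clock: 12.38
ee_pos: [0.5144, 0.0399, 0.2234]
ee_rot: [179.8, -0.1, -169.7]
contact_force: [0.6, -0.2, -0.6]
opening: 0.0429
cell+y 6864 [ 68.8 291.  306.1]
cell-y 7346 [ 68.9 289.  305.6]
cell -x 528 [67.  67.9 68.8]
cell +x 272 [67.1 68.  68.7]
rim+y 849 [ 67.4 224.5 261.1]
rim-y 865 [ 67.5 229.1 261.7]
rim-x 242 [67.1 67.9 68.8]
lug 255 [68.6 71.8 72.8]
rib 5612 [ 98.  291.3 300.3]
((-0.5960865020751953, 1.262850284576416), (15.614998817443848, 59.63897705078125), 89.73377227783203)
[0.51384096 0.03987048 0.22181751] [ 179.77071114   -0.18109764 -169.72749746]
```

View pics/w4.png

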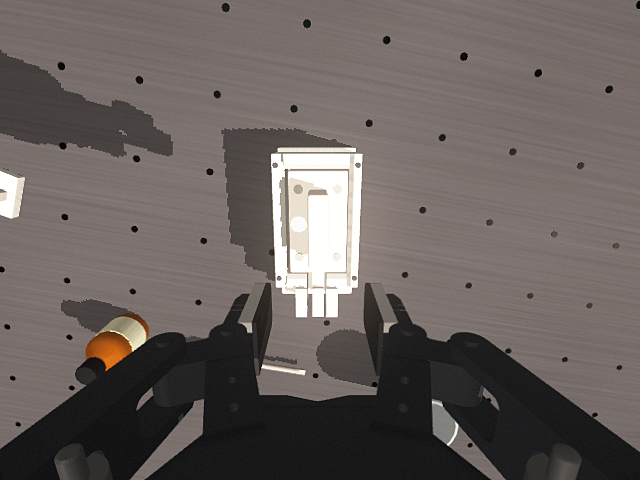

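The picture shows the cell seated, with the lug between the cheeks at about (317,303). The top face is at 68.0 mm at both ends, so it's flush. Next is the pin.

```bash
python3 -c "
from h import *
plan([0.545,-0.30,0.22],-102,8)"
```

```text
spin/row -8.47 travel [[0.37, -4.25, 0.02], [1.0, -4.15, 0.02], [1.6, -3.96, 0.02], [2.16, -3.68, 0.02], [2.68, -3.32, 0.02], [3.14, -2.89, 0.02], [3.53, -2.4, 0.02], [3.84, -1.85, 0.02]]
```

```bash

python3 -m handwheel '{"jaw":[0.5,0.5,0.5,0.5,0.5,0.5,0.5,0.5,0.5],"travel":[[0.37,-4.25,0],[1.0,-4.15,0],[1.6,-3.96,0],[2.16,-3.68,0],[2.68,-3.32,0],[3.14,-2.89,0],[3.53,-2.4,0],[2,-1,0],[0,0,0]],"spin":[-8.5,-8.5,-8.5,-8.5,-8.5,-8.5,-8.5,-7,0]}'
cat > pin.py <<'E'
from h import *
import sys
im,q,X=cloud("wrist"); cv2.imwrite(sys.argv[1],im)
p,M,s=pose(); print(s["ee_pos"],s["ee_rot"])
b=X[(abs(X[:,0]-.54)<.06)&(abs(X[:,1]+.335)<.1)]
h,e=np.histogram(b[:,2],np.arange(0,.08,.004)); print(h)
t=b[(b[:,2]>.0525)&(b[:,2]<.0575)]  # handle top 56
print("handle",len(t),cv2.minAreaRect(t[:,:2].astype(np.float32)*1000))
t=b[(b[:,2]>.04)&(b[:,2]<.075)]
r=cv2.minAreaRect(t[:,:2].astype(np.float32)*1000); print("pin",r)
l=cv2.fitLine(t[:,:2].astype(np.float32),cv2.DIST_L2,0,.01,.01).ravel(); print("axis deg",np.degrees(np.arctan2(-abs(l[1]),-l[0]*np.sign(l[1]))))
for n in ["pin_handle","pin_collar","pin_nose"]: print(n,[(np.round(x["location"],4).tolist(),round(x["confidence"],2)) for x in robot.place_of("wrist",n)[:2]])
E
python3 pin.py pics/w5.png
```

```text
clock: 13.55
ee_pos: [0.5455, -0.288, 0.2097]
ee_rot: [178.9, 0.3, -101.0]
contact_force: [-0.2, 1.1, 0.5]
opening: 0.0429
[ 0.54543492 -0.28708365  0.20975675] [ 178.91169111    0.29529344 -101.06732978]
[9099   22 3697   10    3   11    4    7    7  132   41  360 1364  612
  432    0    0    0    0]
handle 951 ((544.2763061523438, -323.8656005859375), (106.1336441040039, 23.145917892456055), 83.01349639892578)
pin ((542.8331909179688, -333.6097412109375), (125.64962005615234, 27.646808624267578), 77.5819320678711)
axis deg -102.274055
pin_handle [([0.5482, -0.2947, 0.0475], 0.79), ([0.5441, -0.3359, 0.0467], 0.43)]
pin_collar [([0.5419, -0.3351, 0.0468], 0.73)]
pin_nose [([0.529, -0.397, 0.0442], 0.76)]
```

View pics/w5.png

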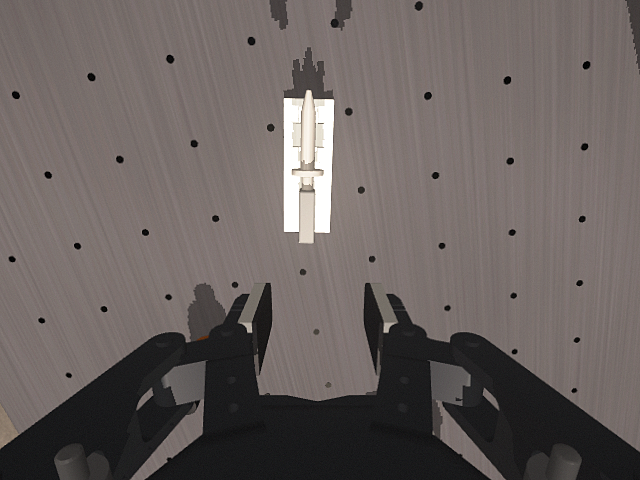

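```bash
python3 -c "
from h import *
plan([0.5513,-0.295,0.09],-102.4,1)"
```

```text
spin/row 1.42 travel [[0.79, -0.7, 12.11]]
```

```bash

python3 -m handwheel '{"jaw":[0.5,0.5,0.5,0.5,0.5],"travel":[[0.8,-0.7,2],[0,0,4],[0,0,4],[0,0,1],[0,0,0]],"spin":[1.4,0,0,0,0]}'
python3 pin.py pics/w6.png; python3 -c "
from h import *
plan([0.5513,-0.295,0.045],-102.4,1)"
```

```text
clock: 14.38
ee_pos: [0.5512, -0.2904, 0.1011]
ee_rot: [179.2, 0.2, -102.4]
contact_force: [-0.1, 0.2, 0.7]
opening: 0.0427
[ 0.55139152 -0.29051513  0.10149392] [ 179.24982984    0.19642498 -102.43124485]
[18362    18  7235    29    10    25    14    20    40   357   130   860
  3576  1449  1052     1     0     0     0]
handle 2256 ((546.087158203125, -322.322998046875), (100.26688385009766, 22.5424747467041), 73.13561248779297)
pin ((543.161865234375, -334.17108154296875), (124.45281982421875, 28.22998046875), 77.19606018066406)
axis deg -102.33781
pin_handle [([0.5487, -0.2944, 0.0473], 0.73)]
pin_collar [([0.5425, -0.333, 0.0474], 0.82)]
pin_nose [([0.531, -0.3941, 0.0472], 0.65)]
spin/row -0.04 travel [[0.38, -0.03, 5.69]]
```

```bash

python3 -m handwheel '{"jaw":[0.5,0.5,0.5,0.5,0.5],"travel":[[0.4,0,2],[0,0,2],[0,0,1],[0,0,0.3],[0,0,0]],"spin":[0,0,0,0,0]}'
python3 -c "
from h import *
plan([0.5513,-0.295,0.045],-102.4,1)"
```

```text
clock: 15.2
ee_pos: [0.5533, -0.2965, 0.0526]
ee_rot: [179.8, 0.1, -102.5]
contact_force: [-0.2, -0.8, 0.6]
opening: 0.0428
spin/row -0.07 travel [[-0.11, 0.22, 0.76]]
```

```bash

python3 -m handwheel '{"jaw":[0.5,0.5,0.5,1,1,1,1,1],"travel":[[-0.1,0.2,0.4],[0,0,0.3],[0,0,0],[0,0,0],[0,0,0],[0,0,0],[0,0,0],[0,0,0]],"spin":[0,0,0,0,0,0,0,0]}' 50
python3 -c "
from h import *
plan([0.5513,-0.295,0.045],-102.4,1)"
```

```text
clock: 16.2
ee_pos: [0.5521, -0.2953, 0.0466]
ee_rot: [179.9, 0.0, -102.5]
contact_force: [-0.3, 0.7, 0.3]
opening: 0.0134
spin/row -0.07 travel [[-0.01, 0.08, 0.16]]
```

```bash

python3 -m handwheel '{"jaw":[1,1,1,1,1,1],"travel":[[0,0,-1],[0,0,-3],[0,0,-5],[0,0,-5],[0,0,-1],[0,0,0]],"spin":[0,0,0,0,0,0]}'
python3 -c "
from h import *
plan([0.5607,0.192,0.19],-79.8,11)"
```

```text
clock: 16.95
ee_pos: [0.5518, -0.2951, 0.2032]
ee_rot: [179.8, 0.0, -102.5]
contact_force: [-0.7, -0.5, -2.0]
opening: 0.0131
spin/row -2.06 travel [[-4.34, 0.88, 0.12], [-4.37, 0.72, 0.12], [-4.39, 0.56, 0.12], [-4.41, 0.4, 0.12], [-4.42, 0.25, 0.12], [-4.43, 0.09, 0.12], [-4.43, -0.07, 0.12], [-4.42, -0.23, 0.12], [-4.41, -0.39, 0.12], [-4.39, -0.55, 0.12], [-4.37, -0.71, 0.12]]
```

```bash

python3 -m handwheel '{"jaw":[1,1,1,1,1,1,1,1,1,1,1,1],"travel":[[-4.34,0.9,0],[-4.37,0.7,0],[-4.4,0.6,0],[-4.4,0.4,0],[-4.4,0.25,0],[-4.4,0.1,0],[-4.4,-0.1,0],[-4.4,-0.2,0],[-4.4,-0.4,0],[-4.4,-0.5,0],[-2.4,-0.4,0],[0,0,0]],"spin":[-2,-2,-2,-2,-2,-2,-2,-2,-2,-2,-2,0]}'
python3 -c "
from h import *
plan([0.5607,0.192,0.10],-79.8,1)"
```

```text
clock: 18.45
ee_pos: [0.5515, 0.1853, 0.1864]
ee_rot: [178.5, 0.3, -79.8]
contact_force: [0.7, -0.8, -1.8]
opening: 0.0131
spin/row -0.03 travel [[-0.5, -1.02, 8.64]]
```

```bash

python3 -m handwheel '{"jaw":[1,1,1,1,1,1],"travel":[[-0.5,-1,0],[0,0,3],[0,0,3],[0,0,2],[0,0,0.5],[0,0,0]],"spin":[0,0,0,0,0,0]}'
cat > look.py <<'E'
from h import *
import sys
im,q,X=cloud("wrist"); cv2.imwrite(sys.argv[1],im)
a=np.radians(10.24); ex=np.array([np.cos(a),np.sin(a)]); ey=np.array([-ex[1],ex[0]]); c=np.array([.5859,.0524])
loc=np.stack([(X[:,:2]-c)@ex*1e3,(X[:,:2]-c)@ey*1e3,X[:,2]*1e3],1); np.save("loc.npy",loc)
p,M,s=pose(); tl=np.array([(p[:2]-c)@ex*1e3,(p[:2]-c)@ey*1e3,p[2]*1e3]); print("TCP in fork frame",tl.round(1),s["ee_rot"].round(2),"yaw err",((s["ee_rot"][2]+79.76)).round(2))
# shaft points: ahead of TCP by 42..98mm
d=loc-tl
for lo,hi in [(-58,-44),(-72,-58),(-84,-72),(-98,-86),(-104,-98)]:
    m=(d[:,1]>lo)&(d[:,1]<hi)&(abs(d[:,0])<12)&(abs(d[:,2])<12)
    if m.sum()>5: t=loc[m]; print("shaft",lo,hi,m.sum(),"x",np.percentile(t[:,0],[3,50,97]).round(1),"top z",np.percentile(t[:,2],[50,90,97]).round(1),"ymin",t[:,1].min().round(1))
g=(loc[:,2]>70.3)&(loc[:,2]<75)&(abs(loc[:,0])<18)&(abs(loc[:,1])<24); t=loc[g]
print("cheeks x",np.percentile(t[:,0],[1,99]).round(1),"y",np.percentile(t[:,1],[1,99]).round(1),"z",np.median(t[:,2]).round(1)) if len(t) else 0
E
python3 look.py pics/w7.png
```

```text
clock: 19.2
ee_pos: [0.5604, 0.1886, 0.0967]
ee_rot: [178.4, 0.3, -80.2]
contact_force: [-1.2, -0.1, -0.6]
opening: 0.013
TCP in fork frame [ -0.7 138.6  97. ] [178.43   0.27 -80.24] yaw err -0.48
shaft -58 -44 1186 x [-6.6 -0.8  4.6] top z [ 99.7 100.9 101.3] ymin 80.6
shaft -72 -58 1296 x [-6.8 -1.2  4.2] top z [ 99.6 100.9 101.3] ymin 66.6
shaft -84 -72 1225 x [-6.9 -1.3  4.2] top z [ 99.5 100.7 101.2] ymin 54.6
shaft -98 -86 970 x [-6.1 -1.5  3.3] top z [ 98.3  99.8 100.5] ymin 40.6
shaft -104 -98 206 x [-4.1 -1.6  1. ] top z [96.7 97.5 98. ] ymin 35.9
cheeks x [-13.8  13.8] y [14.5 19.2] z 71.9
```

View pics/w7.png

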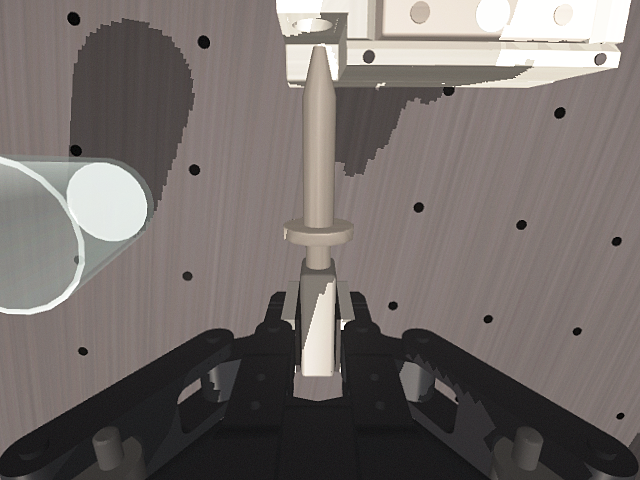

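```bash

python3 -m handwheel '{"jaw":[1,1,1,1,1,1],"travel":[[0,-0.2,0.8],[0,0,1],[0,0,1],[0,0,0.7],[0,0,0.2],[0,0,0]],"spin":[-0.5,0,0,0,0,0]}'
python3 look.py pics/w8.png
```

```text
clock: 20.0
ee_pos: [0.5624, 0.1892, 0.0585]
ee_rot: [178.5, 0.3, -79.7]
contact_force: [-0.0, -0.3, -0.8]
opening: 0.013
TCP in fork frame [  1.2 138.8  58.6] [178.55   0.3  -79.71] yaw err 0.05
shaft -58 -44 1182 x [-4.1  1.7  7.1] top z [61.5 62.8 63.2] ymin 80.9
shaft -72 -58 1293 x [-4.2  1.4  6.7] top z [61.4 62.6 63.1] ymin 66.9
shaft -84 -72 1223 x [-4.1  1.4  7. ] top z [61.3 62.6 63. ] ymin 54.8
shaft -98 -86 968 x [-3.3  1.4  6.1] top z [60.1 61.7 62.5] ymin 40.9
shaft -104 -98 203 x [-1.1  1.3  3.7] top z [58.4 59.5 59.9] ymin 36.4
```

```bash

python3 -m handwheel '{"jaw":[1,1,1,1,1],"travel":[[0,0.13,0.08],[0.8,0,0],[1,0,0],[0.8,0,0],[0,0,0]],"spin":[0,0,0,0,0]}'
python3 look.py pics/w9.png
```

```text
clock: 20.68
ee_pos: [0.5665, 0.1612, 0.0584]
ee_rot: [178.6, 0.3, -79.7]
contact_force: [0.2, -0.7, -1.3]
opening: 0.0129
TCP in fork frame [  0.3 110.8  58.5] [178.62   0.3  -79.73] yaw err 0.03
shaft -58 -44 1181 x [-5.   0.8  6.1] top z [61.4 62.7 63. ] ymin 52.8
shaft -72 -58 1291 x [-5.1  0.5  5.9] top z [61.4 62.6 63.1] ymin 38.9
shaft -84 -72 1219 x [-5.1  0.5  6. ] top z [61.2 62.5 63. ] ymin 26.8
shaft -98 -86 1191 x [-10.6   0.5  11.2] top z [60.7 68.  69.9] ymin 13.0
shaft -104 -98 18 x [-9.3 -0.5 11.1] top z [70.3 70.4 70.4] ymin 8.7
cheeks x [-13.9  13.6] y [-0.3 19.1] z 71.9
```

```bash

python3 -m handwheel '{"jaw":[1,1,1,1,1,1],"travel":[[0.3,0.05,0.1],[0.8,0,0.03],[0.8,0,0.03],[0.8,0,0.03],[0.5,0,0],[0,0,0]],"spin":[0,0,0,0,0,0]}'
python3 look.py pics/w10.png
```

```text
clock: 21.48
ee_pos: [0.572, 0.1277, 0.0562]
ee_rot: [178.6, 0.3, -79.7]
contact_force: [0.8, -0.0, -1.2]
opening: 0.013
TCP in fork frame [-0.3 76.8 56.2] [178.61   0.3  -79.72] yaw err 0.04
shaft -58 -44 991 x [-5.5  0.2  5.4] top z [59.2 60.4 60.9] ymin 20.8
shaft -72 -58 384 x [-10.8  -0.1  10.4] top z [59.2 67.3 67.9] ymin 6.7
shaft -84 -72 261 x [-5.4 -0.   5.4] top z [59.  60.2 60.7] ymin -7.2
shaft -98 -86 133 x [-11.2  -0.1   9.8] top z [58.1 63.4 65.9] ymin -10.4
shaft -104 -98 153 x [-2.6 -0.1  2.2] top z [55.7 57.  57.7] ymin -26.0
cheeks x [-14.   13.6] y [-18.8  18.7] z 71.9
```

```bash

python3 -m handwheel '{"jaw":[1,1,1,1,1,1],"travel":[[0.2,0,-0.1],[0.6,0,0],[0.5,0,0],[0.3,0,0],[0.2,0,0],[0,0,0]],"spin":[0,0,0,0,0,0]}'
python3 look.py pics/w11.png
```

```text
clock: 22.28
ee_pos: [0.5751, 0.1107, 0.0572]
ee_rot: [178.6, 0.5, -79.6]
contact_force: [-0.5, 0.2, -0.6]
opening: 0.0132
TCP in fork frame [-0.2 59.2 57.2] [178.62   0.47 -79.64] yaw err 0.12
shaft -58 -44 460 x [-11.5  -0.3  11.1] top z [61.5 68.1 68.9] ymin 8.2
shaft -72 -58 716 x [-10.9   0.1  10.4] top z [60.  65.4 68.5] ymin -8.3
shaft -84 -72 537 x [-5.4  0.1  5.6] top z [59.7 61.  61.4] ymin -24.7
shaft -98 -86 966 x [-4.5  0.1  4.8] top z [58.5 60.1 60.8] ymin -38.7
shaft -104 -98 204 x [-2.7  0.1  2.4] top z [56.7 57.8 58.3] ymin -43.2
cheeks x [-13.9  13.5] y [-18.8  18.7] z 71.9
```

Nearly home, as the nose should reach −43. I'll push until there is firm contact.

```bash

python3 -m handwheel '{"jaw":[1,1,1],"travel":[[0.15,0,0],[0.15,0,0],[0.2,0,0]],"spin":[0,0,0]}'
python3 look.py pics/w12.png
```

```text
clock: 22.7
ee_pos: [0.5751, 0.1105, 0.0574]
ee_rot: [178.6, 1.0, -79.4]
contact_force: [-4.7, 19.2, 3.2]
opening: 0.013
TCP in fork frame [-0.3 59.1 57.4] [178.61   1.05 -79.44] yaw err 0.32
shaft -58 -44 414 x [-11.7  -0.5  11. ] top z [63.4 68.4 69. ] ymin 8.6
shaft -72 -58 731 x [-11.    0.2  10.4] top z [59.8 65.6 68.2] ymin -8.2
shaft -84 -72 577 x [-5.4  0.3  5.8] top z [59.6 60.8 61.1] ymin -24.9
shaft -98 -86 978 x [-4.5  0.3  4.7] top z [58.3 59.9 60.6] ymin -38.9
shaft -104 -98 201 x [-2.4  0.3  2.7] top z [56.5 57.7 58.1] ymin -43.0
cheeks x [-13.9  13.6] y [-18.8  18.7] z 71.9
```

```bash

python3 -m handwheel '{"jaw":[1,1,1,1,1],"travel":[[0.05,0,0.12],[0.05,0,0.12],[0.05,0,0.12],[0.05,0,0.1],[0,0,0]],"spin":[0,0,0,0,0]}'
python3 look.py pics/w13.png
```

```text
clock: 23.38
ee_pos: [0.5754, 0.1106, 0.0546]
ee_rot: [178.7, 1.2, -79.4]
contact_force: [-2.5, 1.5, 3.8]
opening: 0.0133
TCP in fork frame [-0.1 59.1 54.6] [178.71   1.23 -79.37] yaw err 0.39
shaft -58 -44 354 x [-11.3  -0.3  11.2] top z [58.9 65.7 66.4] ymin 8.7
shaft -72 -58 726 x [-10.9   0.3  10.8] top z [57.7 59.9 65.1] ymin -7.9
shaft -84 -72 583 x [-5.   0.7  6.2] top z [58.  59.3 59.8] ymin -24.9
shaft -98 -86 1003 x [-4.   0.8  5.4] top z [56.8 58.5 59. ] ymin -38.9
shaft -104 -98 207 x [-1.9  0.8  3.1] top z [55.3 56.3 56.8] ymin -43.1
cheeks x [-13.9  13.5] y [-18.8  18.6] z 71.9
```

```bash

python3 -m handwheel '{"jaw":[0.8,0.5,0.5,0.5,0.5,0.5,0.5,0.5,0.5],"travel":[[0,0,0],[0,0,0],[0,0,0],[0,0,-0.5],[0,0,-2],[0,0,-4],[0,0,-4],[0,0,-1],[0,0,0]],"spin":[0,0,0,0,0,0,0,0,0]}'
python3 look.py pics/w14.png; python3 - <<'E'
import numpy as np
L=np.load("loc.npy")
m=(abs(L[:,0])<12)&(L[:,1]>40)&(L[:,1]<90)&(L[:,2]>40)&(L[:,2]<75); t=L[m]; print("handle y",t[:,1].min(),t[:,1].max(),"z",[(k,np.median(t[abs(t[:,1]-k)<4][:,2]).round(1)) for k in (46,55,65,78)])
for k in (-14,-3,0,3,10): pass
m=(abs(L[:,0])<16)&(L[:,1]>15)&(L[:,1]<30)&(L[:,2]>45)&(L[:,2]<69.5); t=L[m]; print("collar y",np.percentile(t[:,1],[2,10,50,90,98]).round(1),"z",t[:,2].max())
m=(abs(L[:,0])<8)&(L[:,1]<-20)&(L[:,1]>-55)&(L[:,2]>40)&(L[:,2]<66); t=L[m]; print("nose",len(t),t[:,1].min(),t[:,2].max())
m=(L[:,0]+73>-43)&(L[:,0]+73<-34)&(abs(L[:,1])<20)&(L[:,2]<80); print("cell top",np.median(L[m][:,2]))
m=(L[:,0]+73>34)&(L[:,0]+73<43)&(abs(L[:,1])<20)&(L[:,2]<80);print(np.median(L[m][:,2]))
E
```

```text
clock: 24.55
ee_pos: [0.5783, 0.1076, 0.1732]
ee_rot: [178.7, 1.1, -79.4]
contact_force: [-0.3, -0.4, -0.6]
opening: 0.0428
TCP in fork frame [  2.1  55.7 172.7] [178.64   1.14 -79.4 ] yaw err 0.36
cheeks x [-13.9  13.5] y [-18.9  18.4] z 71.9
handle y 40.00324720427668 81.49141880884457 z [(46, np.float64(63.8)), (55, np.float64(63.7)), (65, np.float64(63.9)), (78, np.float64(63.6))]
collar y [17.8 20.3 22.9 28.7 29.8] z 69.32110197874891
nose 508 -43.4356220617664 60.67194592068154
cell top 67.94889399192559
67.83558817372781
```

View pics/w14.png

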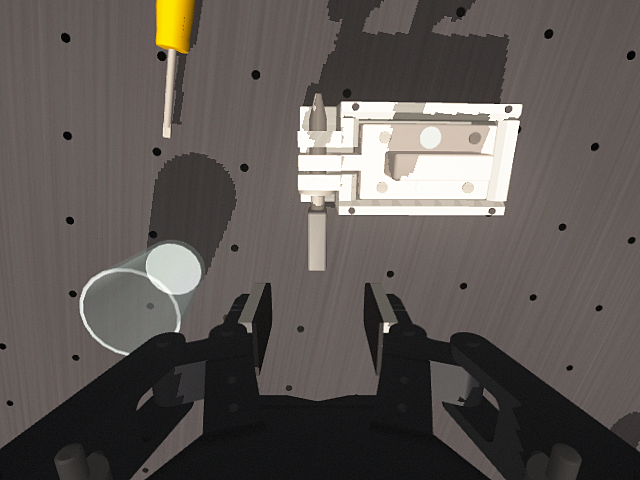

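The picture shows the pin through fork and lug, with its nose at (318,97), the collar against the cheek at (317,195) and the handle free at (317,240). The beaker and screwdriver look undisturbed. Handing in.

```bash
python3 - <<'E'
from h import *
robot.read_camera("top")
for n in ["bottle","beaker","driver"]: print(n,[np.round(x["location"],4).tolist() for x in robot.place_of("top",n)[:1]])
print(robot.job_done())
E
```

```text
bottle [[0.6907, -0.1459, 0.0037]]
beaker []
driver [[0.7028, -0.0057, 0.004]]
the job is handed in; nothing more can be done
None
```

The flow cell is in the holder, pressed flush, and the pin is through fork and lug with its collar against the fork. I let go, pulled the gripper clear and handed the job in at about 25 s of the 62 s allowed.

- **Cell:** I pressed it down until the plate hit its stop, at 41 N. After the pin went in, the cell's top face measured 67.9 mm and 67.8 mm at its two ends, against a rim height of 68 mm.
- **Pin:** I pushed it in from the +y side until the collar met the fork, at 19 N. After release, the nose is 43.4 mm past the fork's middle (43 mm is home). The pin lies level, resting about 2–3 mm below the fork axis in its hole clearance.
- **Bottle and screwdriver:** The last top-camera check found them within about 6 mm of their first positions. That is about the detector's own accuracy.
- **Beaker:** The detector missed it in that last top-camera check. It shows standing upright in the last wrist picture; I did not measure its position there, and nothing came near it.

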